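# Press the caps onto a rack of tubes

### The job

Cap the rack of tubes in the bench press: flip the safety catch beside the lever all the way outward, away from the press, then pull the press lever by its crossbar handle steadily towards the front and down to its stop, so that the caps are pressed fully home. The lever springs back, so finish while still holding the handle down with the fingers; leave the loose things lying around the press where they are.

Things in the scene. Friction and masses are not known exactly. Their poses are not given: they have to be found in the camera images.
- press: White-painted bench press with a white tube rack in its nest, fixed to the bench, main base 230 mm (x) x 170 mm (y). Origin under the middle of that base on the bench; x points to its back, y to its left (the catch's side), z up. It stands at some place and yaw (within 0.3 rad of facing the robot).
- lever (a joint): Angle of the press lever, rad: 0 = raised (60 degrees above level, leaning to the front), grows as the handle is pulled to the front (-x of the press) and down, 0.908 = stop (8 degrees above level). A spring pushes it back up to 0 when let go; at the handle it takes about 7 N at the start and 16 N from half-way to the stop. While the catch stands upright it stops the lever after 0.05 to 0.08 rad.
- lever_pivot (a point): Middle of the lever's hinge axis, which runs along the press's y axis, 140 mm above the bench; fixed on the press, 70 mm to the back of its origin.
- handle: Round black crossbar handle of the lever, 20 mm thick, 100 mm free length along the press's y axis between the two steel lever arms (each 12 mm wide, 22 mm deep). Origin in the middle of the bar, 190 mm from the lever's hinge axis: 305 mm above the bench when raised, 166 mm at the stop. It is a sleeve that turns freely on its own axis, so gripping fingers need not turn with the lever. Nothing stands within 50 mm below it on its way.
- catch (a joint): Angle of the safety catch, rad: 0 = upright (blocking the lever), grows as it is flipped outward (to +y of the press), 1.5 = its stop, lying level. A light friction hinge (under 1 N at the top); once beyond about 0.8 rad it drops to its stop by itself, and it stays there.
- catch_hinge (a point): Hinge of the catch, on top of a white post on the press's left, 175 mm above the bench; its axis runs along the press's x axis.
- catch_top (a point): Middle of the top edge of the catch, a dark steel tab 22 mm wide (x) and 10 mm thick (y) that stands 85 mm up from its hinge (260 mm above the bench when upright). A nose of the tab, 26 mm tall with its top 44 mm below this point, reaches 34 mm inward (to -y) from the tab's middle, in front of a steel stop pin on the lever; the 44 mm above it are free to push or pinch. The nearest lever arm is 104 mm inward of the tab.
- caps (a joint): How far the grey caps on the tubes are pushed down, m: 0 = loosely set, 0.006 = fully home. The press's platen pushes them in the last 0.1 rad of the lever.
- tube_rack: Green tube rack, 62 x 125 x 28 mm; loose bystander, to be left alone. Origin at its underside, z up.
- marker: Black marker pen lying down, 125 x 16 x 16 mm; loose bystander, to be left alone. Origin at its underside, z up.
- reagent: Small amber bottle, 40 mm across, 75 mm high; loose bystander, to be left alone. Origin at its underside, z up.
- spatula: Spatula lying down, 160 mm long; loose bystander, to be left alone. Origin at its underside, z up.

How it is judged:
By the outcome, as a careful person would: the job done as asked, in the order asked, and still so for the second after the job is handed in, while the arm keeps its last pose, push and grip.
It also fails if it takes over 45 s, if anything falls off the work surface, if the arm or the gripper's body presses on something with over 40 N, if the wrist force passes 120 N, or if a joint passes its speed limit or range.

### The arm

A 6-joint arm with a two-finger parallel gripper is mounted at the origin on the work surface. World frame = base frame: x ahead of the robot, y to its left, z up, the work surface at z = 0. Lengths are in m, angles in degrees, forces in N, time in s.
With the tool pointing down it reaches from about 0.35 to 0.875 m from the base axis. Payload 4.2 kg.
Tool frame: the origin (TCP) lies on the centre line of the jaws, within the pads' length; the fingertips stand 17 mm ahead of it and the grasp point (between the pads) lies 2 mm behind it; z points along the fingers, y is the direction in which the jaws open and shut (so a half turn about z gives the same grasp; the last joint's range is limited). The gripper opens to 87 mm and grips with 3 to 60 N. Pads are 19 mm wide; open, the fingers measure 117 mm over their backs; the gripper's body (75 mm by 190 mm) begins 51 mm behind the grasp point.
Start: joints at [85.634, 22.042, 0.453, 0, -68.411, -14.817], TCP at [0.205, 0.59, 0.24] pointing down, gripper open.
Joint ranges: [-179.83, 179.83], [-69.29, 118.12], [-61.27, 80.66], [-181.25, 117.63], [-171.15, -9.14], [-177.46, 177.46]. Speed limits (degrees/s): [159.86, 159.86, 180, 180, 180, 180].

### API

Orientations are given as a 3x3 rotation matrix whose columns are the frame's x, y, z axes.
In Python, from station import * gives the robot as it stands.
- The arm moves only by the tool play_rows, never from a script. Its argument "targets" is a list that holds one entry, the list of rows, each a list of 5 numbers: the closure, from 0 (fully open) to 1 (shut), then the shift along the world's x, y, z in m, then the turn about the world's z in rad. In form: [[[gripper, x, y, z, twist], ...]]. A call has 1 to 5 rows; each row is the pose to reach, as a shift and turn from the pose commanded when the call began; what a row does not reach only later rows make up. A row lasts 1/12 s, in which the tool goes at most 41.7 mm and 7.16 degrees, less where a joint would pass 70% of its speed; a pose out of reach is approached as far as the arm can. A call with a gripper value outside its range is refused whole. The fingers move at their own pace and stop on an object; the grip force is fixed at half the most. Time passes only in rows, so rows that repeat a pose let the fingers close. It gives the time, the measured TCP pose, the force and the opening at its end, in the units of the state.
- sense(): the state, without advancing time (a new reading comes with each control period).
- capture(name): name is "scene" or "top" or "wrist"; returns the picture (480x640x3 uint8, blue, green, red); there is no depth.
- get_calibration(name): a dict with "camera_matrix" (3x3 intrinsics, pixels), "D" ([k1, k2, p1, p2, k3] as OpenCV has them; the pictures are not rectified), "T" (4x4, takes a point from camera to world coordinates). Camera axes: x right, y up, looking along -z (the intrinsics and any distortion apply to the point x, -y, -z); pixel columns grow to the right and rows downward; lengths in m; the calibration is good to about 2 mm. A picture is of the moment at which its call begins: read the wrist's pose just before it. get_calibration takes no time and is no camera call; for the wrist camera it gives the pose at the moment of the call.
- finish_job(): hands the job in, once; it reports no verdict.
The state is a dict: "time_s": time; "joints": joint angles; "joint_velocities": joint speeds; "effort": joint torques, N m; "tcp_pos": TCP position; "ee_rot": TCP orientation; "wrist_force": force on the tool from outside, world axes, zero at the start; "moment": the same for the moment, N m; "gripper_width": opening from 0.0 (shut) to 1.0 (fully open).
Only numpy, scipy, OpenCV 4.12 (cv2) and the standard library are available. Lean on these libraries where they do the work, as an engineer would, in place of code of your own. Each camera call takes 0.05 s, during which the arm holds its last target. There are 200 camera calls.

## Working session

There is one attempt and no reset: what is moved stays moved. The work goes in short steps, Python scripts to look and compute and a tool call to move; the robot and the scene stay as the last step left them, time stands still between calls to the robot, and variables do not carry over. Pictures are saved under pics/ and viewed, on a budget of 10 in all, crops included, one or two more only if the job needs it, and the job is handed in when it is done.

Besides the shell and the picture viewer there is one more tool, called after "Call:" as name(argument=value, ...), one argument or row to a line, values as JSON. play_rows: Moves the arm, as the interface text tells. Its arguments: {"type":"object","properties":{"targets":{"type":"array","items":{"type":"array","items":{"type":"array","items":{"type":"number"}}}}},"required":["targets"]}

```bash
mkdir -p pics; python3 - <<'E'
from station import *
import cv2,numpy as np
s=sense();print(s)
for n in("scene","top"):
    cv2.imwrite(f"pics/{n}0.png",capture(n)); c=get_calibration(n); print(n,np.round(c["camera_matrix"],1).tolist(),c["D"],np.round(c["T"],3).tolist())
E
```

```text
{'time_s': 0.0, 'joints': array([ 8.56330660e+01,  2.20920448e+01,  3.78841292e-01, -2.86791507e-02,
       -6.84105285e+01, -1.48146902e+01]), 'joint_velocities': array([0.01142585, 0.10039808, 0.07187891, 0.09484143, 0.00514212,
       0.02276124]), 'effort': array([ 6.05781370e-04, -3.90665138e+01,  1.87402081e+01,  4.21963155e+00,
        1.09805490e-02, -1.95254538e-04]), 'tcp_pos': array([0.20516763, 0.58976386, 0.23844043]), 'ee_rot': array([[ 9.44421132e-01, -3.28737479e-01, -6.28509187e-04],
       [-3.28738064e-01, -9.44418763e-01, -2.11777693e-03],
       [ 1.02616781e-04,  2.20668818e-03, -9.99997560e-01]]), 'wrist_force': array([-0.086701  ,  0.255205  ,  0.14673193]), 'moment': array([-0.03449423, -0.03857876, -0.00350995]), 'gripper_width': 1.0014075315681958}
scene [[590.7, 0.0, 317.4], [0.0, 590.7, 243.6], [0.0, 0.0, 1.0]] [-0.10530429  0.          0.          0.          0.        ] [[0.473, -0.465, 0.748, 1.497], [0.881, 0.269, -0.39, -0.503], [-0.02, 0.843, 0.537, 0.857], [0.0, 0.0, 0.0, 1.0]]
top [[502.2, 0.0, 320.3], [0.0, 502.2, 235.1], [0.0, 0.0, 1.0]] [0.01419489 0.         0.         0.         0.        ] [[-0.011, 0.995, -0.103, 0.451], [-1.0, -0.01, 0.01, -0.028], [0.009, 0.103, 0.995, 1.088], [0.0, 0.0, 0.0, 1.0]]
```

View pics/scene0.png

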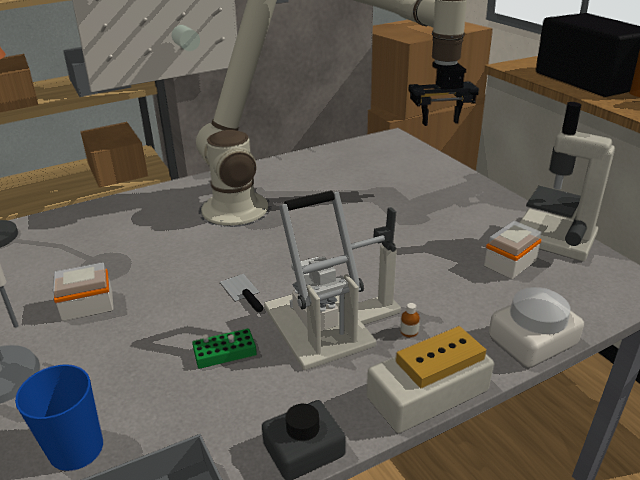

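View pics/top0.png

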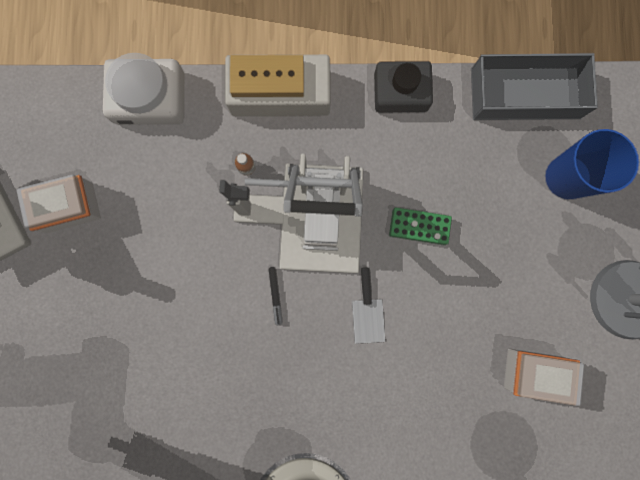

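The scene view shows the handle near (310,200), the catch top near (390,210) and the amber bottle at (410,320). In the top view the handle is near (322,208), the catch near (233,190), and the base front edge runs (280,268)-(358,271). I'll zoom in for precision.

```bash
python3 - <<'E'
import cv2
a=cv2.imread("pics/scene0.png")[170:370,230:430]; b=cv2.imread("pics/top0.png")[140:290,210:410]
cv2.imwrite("pics/z_s.png",cv2.resize(a,(600,600),interpolation=cv2.INTER_CUBIC)); cv2.imwrite("pics/z_t.png",cv2.resize(b,(800,600),interpolation=cv2.INTER_CUBIC))
E
```

```text
(no output)
```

View pics/z_s.png

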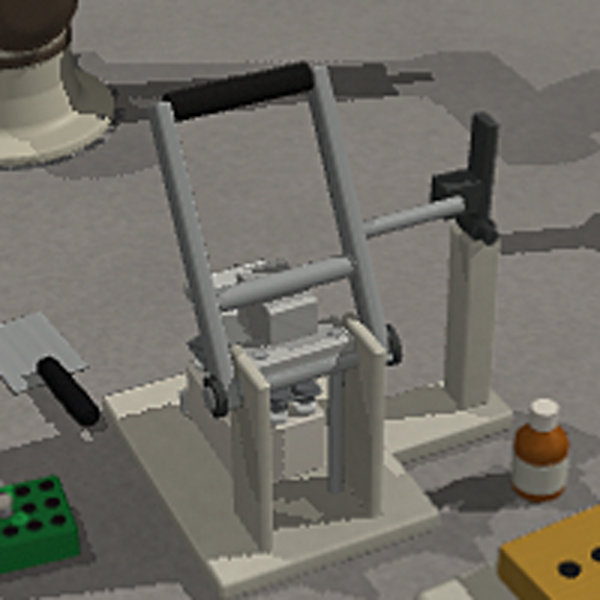

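View pics/z_t.png

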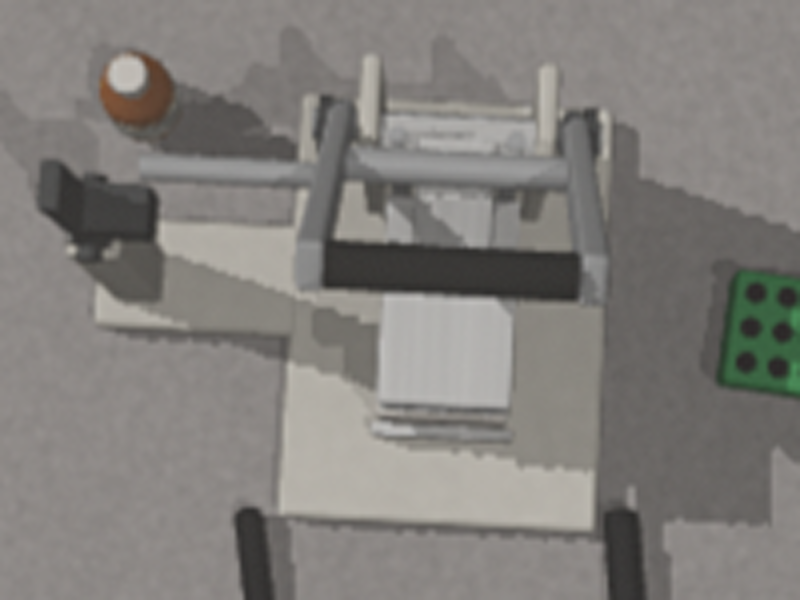

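Scene zoom (÷3, +230,170): handle ends at (168,105) and (313,77), tab top at (484,116). Top zoom (÷4, +210,140): handle ends at (323,265) and (580,276), tab top about (50,185), base front corners at (280,515) and (593,530). The bottle stands just behind the catch post.

```bash
cat > h.py <<'E'
from station import *
import numpy as np,cv2
def ray(n,uv,c=None):
    c=c or get_calibration(n);p=cv2.undistortPoints(np.array([[uv]],float),np.array(c["camera_matrix"]),np.array(c["D"]))[0,0]
    T=np.array(c["T"]);d=T[:3,:3]@[p[0],-p[1],-1];return T[:3,3],d/np.linalg.norm(d)
def onz(n,uv,z):
    o,d=ray(n,uv);return o+d*(z-o[2])/d[2]
def tri(a,b):
    (o,d),(p,e)=ray("scene",a),ray("top",b)
    st=np.linalg.lstsq(np.c_[d,-e],p-o,rcond=None)[0];x,y=o+st[0]*d,p+st[1]*e
    return (x+y)/2,np.linalg.norm(x-y)
S=lambda u,v:(230+u/3-.33,170+v/3-.33)
P=lambda u,v:(210+u/4-.375,140+v/4-.375)
E
python3 - <<'E'
from h import *
np.set_printoptions(precision=4,suppress=True)
R=tri(S(168,105),P(580,276));L=tri(S(313,77),P(323,265));C=tri(S(484,116),P(50,185));print(R,L,C)
M=(R[0]+L[0])/2;d=L[0]-R[0];yaw=np.arctan2(-d[0],d[1]);print("mid",M,"len",np.linalg.norm(d),"yaw",yaw)
print("z-known handle L,R", onz("top",P(323,265),.305),onz("top",P(580,276),.305),"catch",onz("top",P(50,185),.26),onz("scene",S(484,116),.26))
for q in((280,515),(593,530)):print("front corner",onz("top",P(*q),.012))
E
```

```text
(array([ 0.5732, -0.0895,  0.3058]), np.float64(0.0008596224346990237)) (array([0.5799, 0.0132, 0.3016]), np.float64(0.003706524593698973)) (array([0.6208, 0.1275, 0.2598]), np.float64(0.00025954439152184897))
mid [ 0.5765 -0.0382  0.3037] len 0.10295783447138726 yaw -0.06496963930904891
z-known handle L,R [0.5785 0.0113 0.305 ] [ 0.5731 -0.0899  0.305 ] catch [0.6207 0.1274 0.26  ] [0.6211 0.1274 0.26  ]
front corner [0.4914 0.0495 0.012 ]
front corner [ 0.4816 -0.1178  0.012 ]
```

Everything agrees: handle at z≈0.304, catch top at z≈0.260, 100 mm bar, and the base front edge matches the origin from the handle. Press origin is about (0.601,-0.040), yaw about -0.057, and catch at press (10,168) mm. I'll rise, go to the inner side of the tab with the jaws along press x (twist -1.293), and close.

Call:
play_rows(
  targets=[
    [[1, 0, 0, 0.04, 0], [1, 0, 0, 0.08, 0], [1, 0, 0, 0.12, 0], [1, 0.03, -0.03, 0.12, -0.12], [1, 0.055, -0.063, 0.12, -0.24]],
  ],
)

```text
time_s: 0.52
tcp_pos: [0.26, 0.5292, 0.3615]
ee_rot: [[0.838, -0.546, 0.001], [-0.546, -0.838, 0.005], [-0.002, -0.005, -1.0]]
wrist_force: [1.2, 0.4, -0.8]
gripper_width: 0.709
```

Call:
play_rows(
  targets=[
    [[1, 0.025, -0.03, 0, -0.12], [1, 0.05, -0.06, 0, -0.24], [1, 0.075, -0.09, 0, -0.36], [1, 0.1, -0.12, 0, -0.48], [1, 0.125, -0.15, 0, -0.6]],
  ],
)

```text
time_s: 0.93
tcp_pos: [0.3857, 0.3759, 0.3593]
ee_rot: [[0.381, -0.925, -0.0], [-0.925, -0.381, -0.0], [0.0, 0.001, -1.0]]
wrist_force: [0.7, 0.1, -0.5]
gripper_width: 0.33
```

Call:
play_rows(
  targets=[
    [[1, 0.025, -0.03, 0, -0.12], [1, 0.05, -0.06, 0, -0.24], [1, 0.075, -0.09, 0, -0.36], [1, 0.1, -0.12, 0, -0.453], [1, 0.125, -0.15, 0, -0.453]],
  ],
)

```text
time_s: 1.35
tcp_pos: [0.5107, 0.2259, 0.3592]
ee_rot: [[-0.06, -0.998, -0.001], [-0.998, 0.06, -0.0], [0.0, 0.001, -1.0]]
wrist_force: [0.0, 0.2, -0.1]
gripper_width: 0.02
```

Call:
play_rows(
  targets=[
    [[1, 0.025, -0.03, 0, 0], [1, 0.05, -0.06, 0, 0], [1, 0.075, -0.09, 0, 0], [1, 0.108, -0.129, 0, 0], [1, 0.108, -0.129, 0, 0]],
  ],
)

```text
time_s: 1.77
tcp_pos: [0.6204, 0.0945, 0.3578]
ee_rot: [[-0.062, -0.998, -0.002], [-0.998, 0.062, -0.002], [0.002, 0.002, -1.0]]
wrist_force: [-0.6, 0.0, -0.3]
gripper_width: 0.007
```

Call:
play_rows(
  targets=[
    [[1, 0, 0, -0.03, 0], [1, 0, 0, -0.06, 0], [1, 0, 0, -0.09, 0], [1, 0, 0, -0.109, 0], [1, 0, 0, -0.109, 0]],
  ],
)

```text
time_s: 2.18
tcp_pos: [0.615, 0.0982, 0.2446]
ee_rot: [[-0.058, -0.998, -0.011], [-0.998, 0.058, -0.003], [0.003, 0.011, -1.0]]
wrist_force: [-0.5, -0.7, -0.8]
gripper_width: 0.003
```

```bash
python3 - <<'E'
from h import *
s=sense();print(s["tcp_pos"],s["wrist_force"])
a=capture("scene")[140:340,250:450];b=capture("wrist")
cv2.imwrite("pics/c1.png",np.hstack([cv2.resize(a,(400,400)),cv2.resize(b,(400,300))] if 0 else [cv2.resize(a,(400,400)),cv2.resize(b,(400,400))]))
E
```

```text
[0.61504501 0.09816787 0.24459609] [-0.47822232 -0.67535561 -0.78762663]
```

View pics/c1.png

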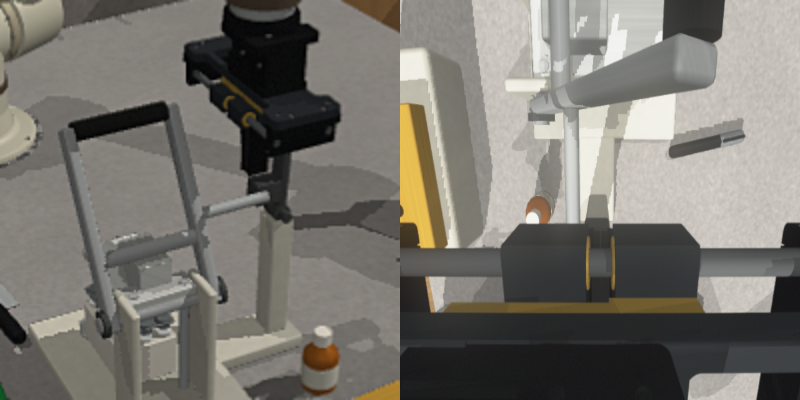

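The picture shows the shut fingers at left-crop (255,165), just inside the upright tab at (282,180). The bottle at (320,360) is clear. Now I'll push outward.

Call:
play_rows(
  targets=[
    [[1, 0.001, 0.012, 0.002, 0], [1, 0.001, 0.025, 0.002, 0], [1, 0.002, 0.038, 0.002, 0], [1, 0.003, 0.051, 0.002, 0], [1, 0.004, 0.064, 0.002, 0]],
  ],
)

```text
time_s: 2.7
tcp_pos: [0.6222, 0.1647, 0.2533]
ee_rot: [[-0.056, -0.998, 0.001], [-0.998, 0.056, 0.001], [-0.001, -0.001, -1.0]]
wrist_force: [0.3, 0.1, -0.2]
gripper_width: 0.009
```

Call:
play_rows(
  targets=[
    [[1, 0.001, 0.012, 0, 0], [1, 0.001, 0.024, 0, 0], [1, 0.002, 0.036, 0, 0], [1, 0.002, 0.036, 0, 0], [1, 0.002, 0.036, 0, 0]],
  ],
)

```text
time_s: 3.12
tcp_pos: [0.6239, 0.1995, 0.2522]
ee_rot: [[-0.056, -0.998, -0.001], [-0.998, 0.056, -0.0], [0.0, 0.0, -1.0]]
wrist_force: [0.0, 0.0, -0.9]
gripper_width: 0.004
```

```bash
python3 - <<'E'
from h import *
s=sense();print(s["tcp_pos"],s["wrist_force"])
a=capture("scene")[140:340,250:450];b=capture("top")[130:280,190:390]
cv2.imwrite("pics/c2.png",np.hstack([cv2.resize(a,(400,400)),cv2.resize(b,(400,400))]))
E
```

```text
[0.62394264 0.19954345 0.25222476] [ 0.00820897  0.03793294 -0.87378232]
```

View pics/c2.png

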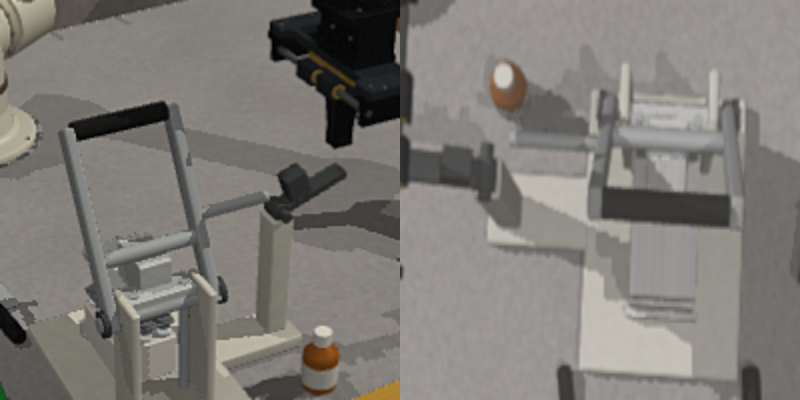

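```bash
python3 - <<'E'
from h import *
c=get_calibration("scene");T=np.linalg.inv(np.array(c["T"]))
yaw=-.057;X=np.array([np.cos(yaw),np.sin(yaw),0]);Y=np.array([-X[1],X[0],0]);O=np.array([.601,-.040,0])
def pr(p):
    q=T[:3,:3]@p+T[:3,3];return cv2.projectPoints(np.array([[q[0],-q[1],-q[2]]]),np.zeros(3),np.zeros(3),np.array(c["camera_matrix"]),np.array(c["D"]))[0].ravel()
H=O+.010*X+.168*Y+[0,0,.175]
for a in(0,.9,1.1,1.3,1.5):print(a,(pr(H+.085*(np.sin(a)*Y+np.cos(a)*np.array([0,0,1])))-[250,140])*2)
print((pr(H)-[250,140])*2)
cv2.imwrite("pics/x.png",capture("scene")); a=cv2.imread("pics/x.png")[200:270,370:440]
cv2.imwrite("pics/c3.png",cv2.resize(a,(560,560)))
E
```

```text
0 [281.46334007 136.50848481]
0.9 [333.49686592 149.14646233]
1.1 [339.7304656  158.73846084]
1.3 [343.42562512 170.01560437]
1.5 [344.5025406  182.50621821]
[277.8137703  205.74448387]
```

View pics/c3.png

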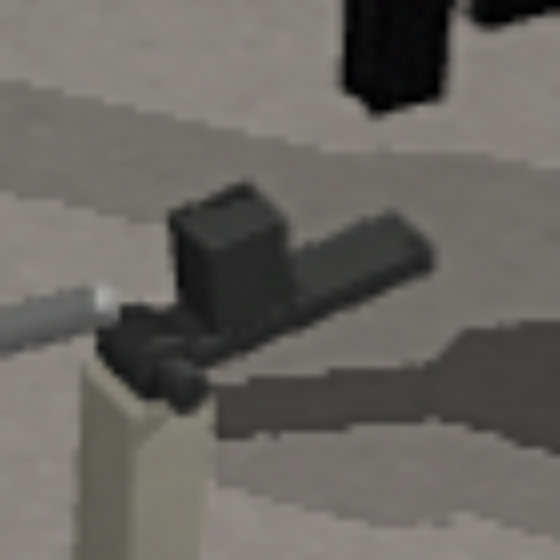

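The tab's end is at scene (422.5,231), matching the predicted 1.5 rad position, so it lies at its stop. Now I'll rise, open and go over the handle.

Call:
play_rows(
  targets=[
    [[0, 0, 0, 0.04, 0], [0, 0, 0, 0.08, 0], [0, 0, 0, 0.12, 0], [0, 0, 0, 0.138, 0], [0, -0.008, -0.035, 0.138, 0]],
  ],
)

```text
time_s: 3.68
tcp_pos: [0.6184, 0.1667, 0.3953]
ee_rot: [[-0.053, -0.999, 0.01], [-0.999, 0.053, 0.004], [-0.005, -0.01, -1.0]]
wrist_force: [1.0, -0.4, -0.1]
gripper_width: 0.301
```

Call:
play_rows(
  targets=[
    [[0, -0.008, -0.04, 0, 0], [0, -0.016, -0.08, 0, 0], [0, -0.024, -0.12, 0, 0], [0, -0.032, -0.16, 0, 0], [0, -0.04, -0.2, 0, 0]],
  ],
)

```text
time_s: 4.1
tcp_pos: [0.5749, -0.0388, 0.391]
ee_rot: [[-0.058, -0.998, 0.001], [-0.998, 0.058, 0.0], [-0.0, -0.001, -1.0]]
wrist_force: [1.0, -0.9, 0.2]
gripper_width: 0.685
```

Call:
play_rows(
  targets=[
    [[0, 0, -0.003, 0, 0], [0, 0, -0.003, 0, 0], [0, 0, -0.003, 0, 0], [0, 0, -0.003, 0, 0]],
  ],
)

```text
time_s: 4.43
tcp_pos: [0.5762, -0.0387, 0.3904]
ee_rot: [[-0.056, -0.998, -0.0], [-0.998, 0.056, 0.0], [-0.0, 0.0, -1.0]]
wrist_force: [-1.0, -0.4, -0.4]
gripper_width: 0.961
```

```bash
python3 - <<'E'
from h import *
s=sense();print(s["tcp_pos"],s["wrist_force"],s["gripper_width"])
a=capture("scene")[100:300,230:430];b=capture("wrist")
cv2.imwrite("pics/d1.png",np.hstack([cv2.resize(a,(400,400)),cv2.resize(b,(400,400))]))
E
```

```text
[ 0.57616977 -0.03874408  0.39039584] [-1.02439839 -0.44368354 -0.44275562] 0.9612481899497908
```

View pics/d1.png

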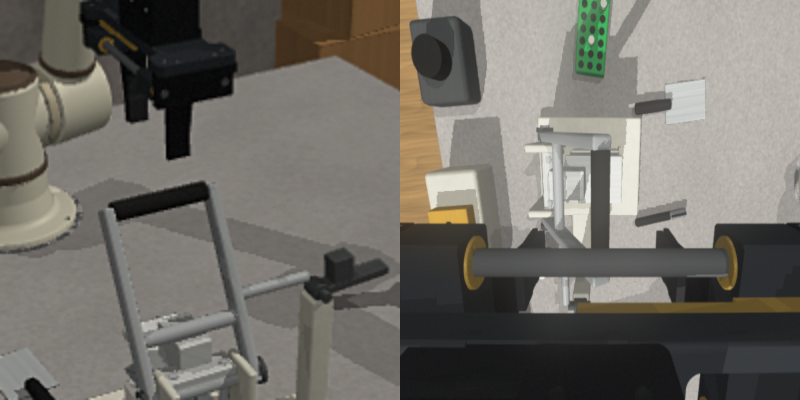

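The wrist view shows the bar at column 600, centred between the fingers (535 and 665). Now I'll descend and close.

Call:
play_rows(
  targets=[
    [[0, 0, 0, -0.03, 0], [0, 0, 0, -0.06, 0], [0, 0, 0, -0.08, 0], [0, 0, 0, -0.089, 0], [0, 0, 0, -0.089, 0]],
  ],
)

```text
time_s: 4.95
tcp_pos: [0.5753, -0.0385, 0.299]
ee_rot: [[-0.056, -0.998, -0.005], [-0.998, 0.056, -0.001], [0.001, 0.005, -1.0]]
wrist_force: [-0.1, -1.0, 0.4]
gripper_width: 0.997
```

Call:
play_rows(
  targets=[
    [[1, 0, 0, 0, 0], [1, 0, 0, 0, 0], [1, 0, 0, 0, 0], [1, 0, 0, 0, 0], [1, 0, 0, 0, 0]],
  ],
)

```text
time_s: 5.37
tcp_pos: [0.5763, -0.0393, 0.3025]
ee_rot: [[-0.057, -0.998, 0.002], [-0.998, 0.057, 0.0], [-0.0, -0.002, -1.0]]
wrist_force: [0.0, 0.4, -0.1]
gripper_width: 0.706
```

Call:
play_rows(
  targets=[
    [[1, 0, 0, 0, 0], [1, 0, 0, 0, 0], [1, 0, 0, 0, 0], [1, 0, 0, 0, 0], [1, 0, 0, 0, 0]],
  ],
)

```text
time_s: 5.78
tcp_pos: [0.576, -0.0394, 0.3015]
ee_rot: [[-0.057, -0.998, -0.0], [-0.998, 0.057, -0.0], [0.0, 0.0, -1.0]]
wrist_force: [0.7, -0.6, -0.2]
gripper_width: 0.321
```

```bash
python3 - <<'E'
import numpy as np
th=np.radians(60);r=.19;p0=np.array([r*np.cos(th),r*np.sin(th)])
for l in np.arange(.1,.95,.1).tolist()+[.908,.93]:
    t=th-l;d=r*np.cos(t)-p0[0];print(round(l,3),"dx %.4f dy %.4f dz %.4f"%(-d*np.cos(.057),d*np.sin(.057),r*np.sin(t)-p0[1]))
E
```

```text
0.1 dx -0.0159 dy 0.0009 dz -0.0103
0.2 dx -0.0307 dy 0.0018 dz -0.0222
0.3 dx -0.0443 dy 0.0025 dz -0.0354
0.4 dx -0.0565 dy 0.0032 dz -0.0500
0.5 dx -0.0671 dy 0.0038 dz -0.0657
0.6 dx -0.0762 dy 0.0043 dz -0.0824
0.7 dx -0.0835 dy 0.0048 dz -0.0999
0.8 dx -0.0891 dy 0.0051 dz -0.1181
0.9 dx -0.0928 dy 0.0053 dz -0.1367
0.908 dx -0.0930 dy 0.0053 dz -0.1382
0.93 dx -0.0935 dy 0.0053 dz -0.1423
```

Call:
play_rows(
  targets=[
    [[1, 0, 0, 0, 0], [1, 0, 0, 0, 0], [1, 0, 0, 0, 0], [1, 0, 0, 0, 0], [1, 0, 0, 0, 0]],
  ],
)

```text
time_s: 6.2
tcp_pos: [0.5764, -0.0393, 0.3016]
ee_rot: [[-0.057, -0.998, 0.001], [-0.998, 0.057, -0.0], [-0.0, -0.001, -1.0]]
wrist_force: [2.5, -0.6, -1.3]
gripper_width: 0.216
```

Call:
play_rows(
  targets=[
    [[1, -0.008, 0.0005, -0.005, 0], [1, -0.016, 0.001, -0.01, 0], [1, -0.0235, 0.0014, -0.016, 0], [1, -0.0307, 0.0018, -0.0222, 0], [1, -0.0307, 0.0018, -0.0222, 0]],
  ],
)

```text
time_s: 6.62
tcp_pos: [0.547, -0.0375, 0.2805]
ee_rot: [[-0.056, -0.998, 0.007], [-0.998, 0.056, 0.0], [-0.0, -0.007, -1.0]]
wrist_force: [5.8, -0.6, 2.1]
gripper_width: 0.221
```

Gripped, and the lever is past the catch block at 0.2 rad with about 6 N. Continuing along the arc.

Call:
play_rows(
  targets=[
    [[1, -0.007, 0.0004, -0.0065, 0], [1, -0.0136, 0.0007, -0.0132, 0], [1, -0.02, 0.001, -0.0204, 0], [1, -0.0258, 0.0014, -0.0278, 0]],
  ],
)

```text
time_s: 6.95
tcp_pos: [0.5225, -0.036, 0.2547]
ee_rot: [[-0.056, -0.998, 0.01], [-0.998, 0.056, -0.0], [-0.0, -0.01, -1.0]]
wrist_force: [3.5, 0.0, 7.3]
gripper_width: 0.217
```

Call:
play_rows(
  targets=[
    [[1, -0.0055, 0.0003, -0.0078, 0], [1, -0.0106, 0.0006, -0.0157, 0], [1, -0.0154, 0.0008, -0.024, 0], [1, -0.0197, 0.0011, -0.0324, 0]],
  ],
)

```text
time_s: 7.28
tcp_pos: [0.502, -0.0348, 0.2224]
ee_rot: [[-0.056, -0.998, 0.007], [-0.998, 0.056, -0.0], [-0.0, -0.007, -1.0]]
wrist_force: [0.4, 1.1, 11.0]
gripper_width: 0.216
```

Call:
play_rows(
  targets=[
    [[1, -0.004, 0.0002, -0.0087, 0], [1, -0.0073, 0.0005, -0.0175, 0], [1, -0.0103, 0.0007, -0.0266, 0], [1, -0.0129, 0.0008, -0.0357, 0]],
  ],
)

```text
time_s: 7.62
tcp_pos: [0.4881, -0.034, 0.1862]
ee_rot: [[-0.056, -0.998, 0.004], [-0.998, 0.056, 0.0], [-0.0, -0.004, -1.0]]
wrist_force: [-1.3, 2.0, 12.4]
gripper_width: 0.22
```

Call:
play_rows(
  targets=[
    [[1, -0.002, 0.0001, -0.009, 0], [1, -0.0037, 0.0002, -0.0186, 0], [1, -0.0042, 0.0002, -0.0225, 0], [1, -0.0044, 0.0002, -0.0242, 0], [1, -0.0044, 0.0002, -0.0242, 0]],
  ],
)

```text
time_s: 8.03
tcp_pos: [0.4835, -0.0337, 0.1629]
ee_rot: [[-0.055, -0.998, 0.003], [-0.998, 0.055, -0.0], [0.0, -0.003, -1.0]]
wrist_force: [-5.9, 3.5, 18.1]
gripper_width: 0.218
```

Call:
play_rows(
  targets=[
    [[1, 0, 0, -0.003, 0], [1, 0, 0, -0.003, 0], [1, 0, 0, -0.003, 0], [1, 0, 0, -0.003, 0]],
  ],
)

```text
time_s: 8.37
tcp_pos: [0.4835, -0.0338, 0.161]
ee_rot: [[-0.055, -0.998, 0.004], [-0.998, 0.055, -0.0], [0.0, -0.004, -1.0]]
wrist_force: [-8.7, 3.5, 24.2]
gripper_width: 0.211
```

Call:
play_rows(
  targets=[
    [[1, 0, 0, -0.002, 0], [1, 0, 0, -0.002, 0], [1, 0, 0, -0.002, 0], [1, 0, 0, -0.002, 0]],
  ],
)

```text
time_s: 8.7
tcp_pos: [0.4835, -0.0338, 0.1595]
ee_rot: [[-0.055, -0.998, 0.004], [-0.998, 0.055, -0.001], [0.0, -0.004, -1.0]]
wrist_force: [-10.1, 4.0, 27.4]
gripper_width: 0.215
```

```bash
python3 - <<'E'
from h import *
s=sense();print(s["tcp_pos"],s["wrist_force"],s["gripper_width"])
c=get_calibration("scene");T=np.linalg.inv(np.array(c["T"]))
yaw=-.057;X=np.array([np.cos(yaw),np.sin(yaw),0]);Y=np.array([-X[1],X[0],0]);O=np.array([.601,-.040,0])
def pr(p):
    q=T[:3,:3]@p+T[:3,3];return cv2.projectPoints(np.array([[q[0],-q[1],-q[2]]]),np.zeros(3),np.zeros(3),np.array(c["camera_matrix"]),np.array(c["D"]))[0].ravel()
for l in(.8,.85,.908):
    t=np.pi/3-l;h=O+(.07-.19*np.cos(t))*X+[0,0,.14+.19*np.sin(t)]
    print(l,[((pr(h+e*Y)-[260,190])*4).round(0) for e in(-.056,.056)])
a=capture("scene")[190:340,260:410];cv2.imwrite("pics/e1.png",cv2.resize(a,(600,600),interpolation=cv2.INTER_CUBIC))
E
```

```text
[ 0.48350214 -0.03382469  0.15950052] [-10.14041459   4.0399585   27.43849123] 0.21535628939806
0.8 [array([ 41., 184.]), array([229., 136.])]
0.85 [array([ 41., 196.]), array([227., 148.])]
0.908 [array([ 41., 211.]), array([226., 164.])]
```

View pics/e1.png

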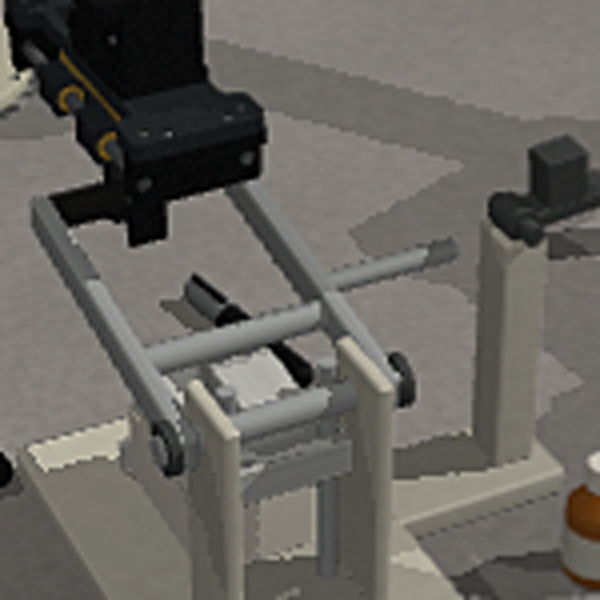

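The left arm end is at (43,210), on the 0.908 rad prediction of (41,211). The catch is still down and the bottle untouched. I'll hold for a moment to confirm it's steady.

Call:
play_rows(
  targets=[
    [[1, 0, 0, 0, 0], [1, 0, 0, 0, 0], [1, 0, 0, 0, 0], [1, 0, 0, 0, 0], [1, 0, 0, 0, 0]],
  ],
)

```text
time_s: 9.17
tcp_pos: [0.4835, -0.0338, 0.1595]
ee_rot: [[-0.055, -0.998, 0.004], [-0.998, 0.055, -0.001], [0.0, -0.004, -1.0]]
wrist_force: [-10.2, 3.0, 27.9]
gripper_width: 0.219
```

Call:
play_rows(
  targets=[
    [[1, 0, 0, 0, 0], [1, 0, 0, 0, 0], [1, 0, 0, 0, 0], [1, 0, 0, 0, 0], [1, 0, 0, 0, 0]],
  ],
)

```text
time_s: 9.58
tcp_pos: [0.4835, -0.0338, 0.1595]
ee_rot: [[-0.055, -0.998, 0.004], [-0.998, 0.055, -0.001], [0.0, -0.004, -1.0]]
wrist_force: [-9.8, 4.0, 28.6]
gripper_width: 0.217
```

Pose and force are steady, so I'm handing in.

```bash
python3 -c "
from station import *
print(finish_job())"
```

```text
the job is handed in; nothing more can be done
None
```

I flipped the catch fully outward, then gripped the crossbar and pulled the lever down to its stop. I handed the job in at about 9.6 s of the 45 s, with the fingers still holding the handle down.

**Catch:** the tab's end appeared where I predicted it for 1.5 rad, lying level. In the last picture the catch was still down.

**Lever:** the end of the lever arm appeared within about 1 camera pixel of the position predicted for 0.908 rad, the stop. The vertical force rose from about 12 N during the pull to 28 N, well above the 16 N spring. Pose, grip and force stayed steady over the last 0.8 s.

**Small disagreement:** the gripper ended 3–4 mm lower than the arc predicts. I put this down to the bar settling slightly in the pads once the lever hit its stop.

**Not seen directly:** I did not measure the caps' travel; that they are home is inferred from the lever being at its stop. The amber bottle was still in place in the last picture. I did not recheck the other loose items, but the arm never went near them.

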